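Take the unpainted pulley off the inspection turntable

ROBOT

A 7-joint arm with a two-finger parallel gripper is mounted at the origin on the work surface. World frame = base frame: x ahead of the robot, y to its left, z up, the work surface at z = 0. Lengths are in m, angles in rad, forces in N, time in s.
With the tool pointing down it reaches from about 0.425 to 1.025 m from the base axis. Payload 9.4 kg.
Tool frame: the origin (TCP) lies between the finger pads; the fingertips stand 22 mm ahead of it and the grasp point (between the pads) lies 3 mm ahead of it (robot.tips_ahead is the distance from the TCP to the fingertips, in m); y points along the fingers, z is the direction in which the jaws open and shut, and the axes are right-handed (so a half turn about y gives the same grasp; the last joint's range is limited). The gripper opens to 85 mm and grips with 20 to 120 N. Pads are 22 mm wide; open, the fingers measure 114 mm over their backs; the gripper's body (76 mm by 85 mm) begins 54 mm behind the grasp point. The pads swing forward as they close: fully open they stand 13 mm farther back than shut.
Start: joints at [-1.354, 0.599, -0.003, 1.599, 0.002, 0.943, -0.08], TCP at [0.21, 0.694, 0.253] pointing down, gripper open.
Joint ranges: [-2.57, 2.57], [-0.35, 1.97], [-1.29, 1.29], [0.11, 2.56], [-1.05, 4.19], [0.11, 1.86], [-2.63, 2.63]. Speed limits (rad/s): [2.22, 2.22, 3.01, 3.01, 3.14, 3.14, 3.14].

INTERFACE

Orientations are given as a unit quaternion [x, y, z, w].
In Python, from bench import robot, camera, calibration, ticket gives the robot as it stands.
- The arm moves only by the tool drive_tool, never from a script. Its argument "series" is a list of rows, each an object with "translation": the shift along the tool's x, y, z in mm, a list of three; "twist": the turn, a rotation vector about the tool's x, y, z in degrees, a list of three. In form: [{"translation": [dx, dy, dz], "twist": [rx, ry, rz]}, ...]. A call has 1 to 12 rows; each row shifts and turns the commanded pose from where the row before left it, along the tool's axes as they then stand; what a row does not reach is not made up. A row lasts 1/8 s, in which the tool goes at most 62.5 mm and 10.7 degrees, less where a joint would pass 70% of its speed; a pose out of reach is approached as far as the arm can. A call with a gripper value outside its range is refused whole. "fingers" is the opening, from -1 (shut) to 1 (fully open), so that 0 is half open, set as the call begins (left out, the last holds). The fingers move at their own pace and stop on an object; the grip force is fixed at half the most. Time passes only in rows, so rows that do not move let the fingers close. It gives the time, the measured TCP pose, the force and the opening at its end, in the units of the state.
- robot.read_state(): the state, without advancing time (a new reading comes with each control period).
- camera(name): name is "scene" or "top" or "wrist"; returns (picture, depth): 480x640x3 uint8, red, green, blue; 480x640 float32, m along the optical axis (not along the pixel's ray), 0 where there is no reading.
- calibration(name): a dict with "fx", "fy", "cx", "cy" (pixels), "T" (4x4, takes a point from camera to world coordinates). Camera axes: x right, y down, z forward; pixel columns grow to the right and rows downward; lengths in m; the calibration is good to about 2 mm. A picture is of the moment at which its call begins: read the wrist's pose just before it. calibration takes no time and is no camera call; for the wrist camera it gives the pose at the moment of the call.
- ticket.hand_in(): hands the job in, once; it reports no verdict.
The state is a dict: "time": time; "joint_pos": joint angles; "qd": joint speeds; "joint_torque": joint torques, N m; "tool_pos": TCP position; "tcp_rot": TCP orientation; "ft_force": force on the tool from outside, world axes, zero at the start; "torque": the same for the moment, N m; "width": opening from 0.0 (shut) to 1.0 (fully open).
Only numpy, scipy, OpenCV 4.12 (cv2) and the standard library are available. Lean on these libraries where they do the work, as an engineer would, in place of code of your own. Each camera call takes 0.05 s, during which the arm holds its last target. There are 200 camera calls.

TASK

One of the three belt pulleys on the inspection turntable was missed by the paint shop: it is bare metal while the other two are red. Lift the bare pulley off the freely turning turntable and set it down gently, upright, on the floor of the yellow rework tray. Leave the two red pulleys standing still on the turntable, about where they are.

Things in the scene. Friction and masses are not known exactly. Their poses are not given: they have to be found in the camera images.
- bare_pulley_mid (a point): The bare silver-grey metal three-groove belt pulley, the only unpainted one: an upright round part 44 mm across and 46 mm high with a dark bore in its flat top, 0.17 to 0.35 kg, standing on the turntable with one end down. Point: its centre, half-way up (23 mm above the platter at the start); z is its axis.
- platter_top (a point): Centre of the turntable's black rubber top, 60 mm above the bench: a flat round platter 260 mm across, with a brass boss in the middle (24 mm across, 6 mm high). A sideways push of 0.1 N turns it and it coasts for a second or two; a squeeze along a line through its axis does not turn it. Three pulleys stand evenly round it, 85 mm from the axis, 147 mm apart (each within 10 mm). z up.
- yellow_tray_in (a point): Yellow open rework tray, empty and fixed to the bench, 160 x 150 mm outside (x, y), walls 4 mm thick and 30 mm high from the bench, inner floor 4 mm above the bench. A blue tray of the same size with a red pulley in it stands beside it: not this one. Point: centre of the inner floor; x along the 160 mm side, z up.
- red_pulley_a_mid (a point): Red-painted three-groove belt pulley, same size and shape as the bare one (44 mm across, 46 mm high), standing upright on the turntable; stays there. Point: its centre, half-way up; z is its axis.
- red_pulley_b_mid (a point): Red-painted three-groove belt pulley, same size and shape as the bare one (44 mm across, 46 mm high), standing upright on the turntable; stays there. Point: its centre, half-way up; z is its axis.
There are look-alikes about, which are no part of the job. What is shaped like the part that bears red_pulley_b_mid but blue or turquoise is not meant. There is more than one size of the part that bears bare_pulley_mid; the job needs the largest.

How it is judged:
On the way:
1. the bare pulley is lifted clear of the turntable, at least 30 mm (height (world z) of bare_pulley_mid above 0.113 m), for 0.2 s.
At the end, for the whole second after the job is handed in: The bare pulley stands upright (within 10 degrees), at rest, on the floor of the yellow tray, anywhere inside its walls; each red pulley of the turntable stands still (under 15 mm/s), upright (within 10 degrees) and within 50 mm of where it stood (x of bare_pulley_mid in the frame of yellow_tray_in between -0.066 and 0.066 m and y of bare_pulley_mid in the frame of yellow_tray_in between -0.061 and 0.061 m and z of bare_pulley_mid in the frame of yellow_tray_in below 0.03 m and angle between each of bare_pulley_mid, red_pulley_a_mid, red_pulley_b_mid's own z axis and vertical below 0.17 rad and linear speed of bare_pulley below 0.02 m/s and distance of each of red_pulley_a_mid, red_pulley_b_mid from where it was at the start of the episode below 0.05 m and linear speed of each of red_pulley_a, red_pulley_b below 0.015 m/s); the robot touches nothing.
It fails at once if the bare pulley is dropped or thrown: it moves faster than 0.8 m/s while not held (a fall of more than about 30 mm) (linear speed of bare_pulley above 0.8 m/s and contact force between the fingers and bare_pulley below 0.3 N).
It also fails if it takes over 40 s, if anything falls off the work surface, if the arm or the gripper's body presses on something with over 40 N, if the wrist force passes 120 N, or if a joint passes its speed limit or range.

## Working session

There is one attempt and no reset: what is moved stays moved. The work goes in short steps, Python scripts to look and compute and a tool call to move; the robot and the scene stay as the last step left them, time stands still between calls to the robot, and variables do not carry over. Pictures are saved under pics/ and viewed, about 8 in all and at most 12, crops included, and the job is handed in when it is done.

Besides the shell and the picture viewer there is one more tool, called after "Request:" in YAML: its name, and indented under it one key for each argument. drive_tool: Moves the arm, as the interface text tells. Its arguments: {"type":"object","properties":{"series":{"type":"array"},"fingers":{"type":"number"}},"required":["series"]}

```bash
mkdir -p pics; cat > h.py <<'E'
import numpy as np, cv2
from bench import robot, camera, calibration, ticket
def snap(n,f):
    T=calibration(n); im,d=camera(n); cv2.imwrite('pics/'+f+'.png',im[:,:,::-1]); np.savez('pics/'+f+'.npz',im=im,d=d,**{k:np.array(v) for k,v in T.items()}); return im,d,T
def load(f): return np.load('pics/'+f+'.npz')
def cloud(z):
    d=z['d']; v,u=np.mgrid[:480,:640]
    P=np.stack([(u-z['cx'])/z['fx']*d,(v-z['cy'])/z['fy']*d,d],-1)
    return P@z['T'][:3,:3].T+z['T'][:3,3]
E
python3 - <<'E'
from h import *
s=robot.read_state(); print(s)
snap('top','top0');snap('scene','scene0')
E
```

```text
{'time': 0.0, 'joint_pos': array([-1.35369934,  0.60013223, -0.00251836,  1.6001331 ,  0.00180506,
        0.9428894 , -0.07978076]), 'qd': array([ 0.00050962,  0.00020649,  0.00051966, -0.00047682, -0.0003651 ,
        0.00197084, -0.00173858]), 'joint_torque': array([ 2.55731811e-04, -7.76451302e+01,  1.56554148e+00, -2.57997161e+01,
        1.24583187e-02,  9.05179622e-03, -1.62825205e-05]), 'tool_pos': array([0.20985415, 0.69350862, 0.252411  ]), 'tcp_rot': array([ 0.70004513, -0.10350263,  0.10345469, -0.69894287]), 'ft_force': array([ 1.06451928,  0.27047672, -0.05997892]), 'torque': array([0.0087208 , 0.01047636, 0.03371612]), 'width': 1.0018803312286606}
```

View pics/top0.png

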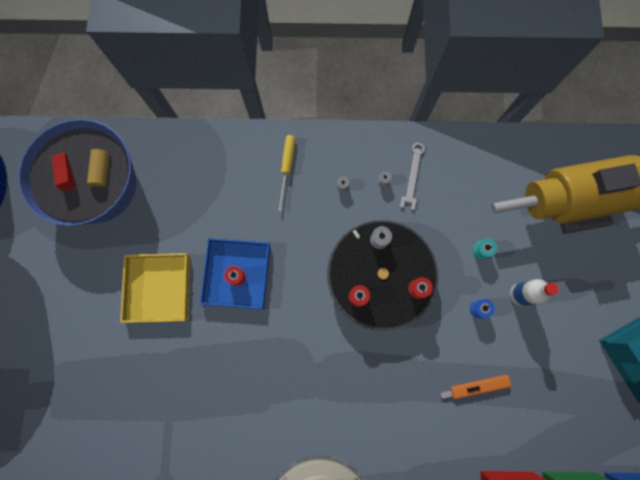

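View pics/scene0.png

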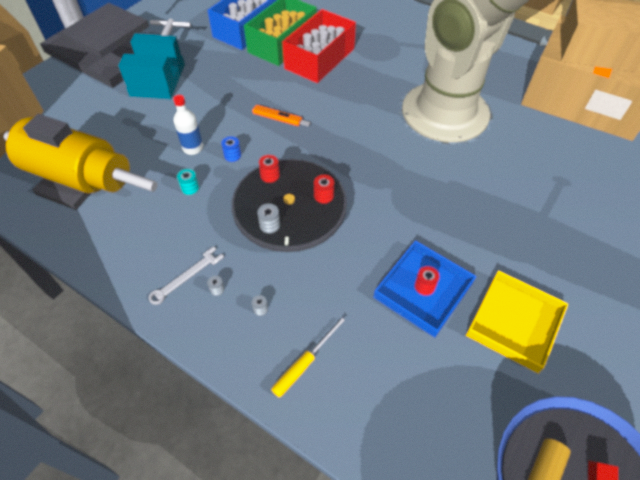

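The bare pulley is at about (381,237) in the top view, the boss at (383,274) and the reds at (360,296) and (421,288). The yellow tray is at (156,288). I'll convert these to positions using depth.

```bash
cat > m.py <<'E'
from h import *
def fit(P,sel):
    # circle fit (r=22 fixed) to the top-face points' convex outline
    from scipy.optimize import minimize
    c=cv2.minEnclosingCircle(P[sel][:,:2].astype(np.float32).reshape(-1,1,2)); return np.round(c[0],4),round(c[1],4)
def pulleys(f,zlo=.098,zhi=.115):
    z=load(f);P=cloud(z)
    m=((P[...,2]>zlo)&(P[...,2]<zhi)&(z['d']>0)).astype(np.uint8)
    n,l,st,c=cv2.connectedComponentsWithStats(m)
    for i in range(1,n):
        if 20<st[i,4]:
            s=l==i; print(c[i].round(1),st[i,4],fit(P,s),'z',np.median(P[s][:,2]).round(4),'rgb',np.median(z['im'][s],0))
E
python3 - <<'E'
from m import *
pulleys('top0')
z=load('top0');P=cloud(z)
print(z['T'].round(3))
for u,v in[(383,274),(156,288),(123,255),(187,255),(187,322),(123,322),(345,250),(410,250),(360,296),(235,275)]: print(u,v,P[v,u].round(4))
im=z['im'].astype(int); y=(im[...,0]>120)&(im[...,1]>100)&(im[...,2]<90); y[:240]=0;y[340:]=0;y[:,:110]=0;y[:,200:]=0
f=y&(P[...,2]<.012); Q=P[f]; print('tray floor',f.sum(),Q.mean(0),Q.min(0),Q.max(0)); print(cv2.minAreaRect(P[y][:,:2].astype(np.float32)))
E
```

```text
[ 64.  166.1] 1311 (array([0.7598, 0.5775]), 0.1314) z 0.1073 rgb [50. 61. 95.]
[102.8 170.1] 258 (array([0.7687, 0.5252]), 0.0441) z 0.1087 rgb [86. 70. 38.]
[ 63.4 169.6] 352 (array([0.7594, 0.6071]), 0.0492) z 0.1077 rgb [124.   36.5  34. ]
[568.6 204.6] 649 (array([ 0.6992, -0.5914]), 0.1343) z 0.1069 rgb [89. 71. 26.]
[505.3 205.4] 34 (array([ 0.6924, -0.4226]), 0.0194) z 0.0989 rgb [145.  143.  146.5]
[382. 236.] 291 (array([ 0.616 , -0.1336]), 0.022) z 0.1072 rgb [118. 121. 126.]
[422.  287.5] 314 (array([ 0.5022, -0.221 ]), 0.0223) z 0.1071 rgb [146.  44.  41.]
[535.6 291.8] 244 (array([ 0.4968, -0.4795]), 0.0268) z 0.107 rgb [162.5 163.  161.5]
[359.8 295.5] 315 (array([ 0.4824, -0.0829]), 0.022) z 0.107 rgb [147.  45.  42.]
[635.2 347.8] 178 (array([ 0.3735, -0.6878]), 0.0276) z 0.1017 rgb [ 28.  92. 106.]
[[ 1.400e-02 -9.800e-01  1.980e-01  4.110e-01]
 [-1.000e+00 -1.400e-02  1.000e-03  1.000e-03]
 [ 2.000e-03 -1.980e-01 -9.800e-01  1.112e+00]
 [ 0.000e+00  0.000e+00  0.000e+00  1.000e+00]]
383 274 [ 0.5348 -0.1401  0.0665]
156 288 [4.1120e-01 1.0000e-03 1.1124e+00]
123 255 [ 0.5812  0.495  -0.0021]
187 255 [0.5792 0.3282 0.0251]
187 322 [ 4.202e-01  3.239e-01 -1.000e-04]
123 322 [0.4179 0.4653 0.029 ]
345 250 [ 0.5906 -0.0523  0.0622]
410 250 [ 0.5924 -0.2044  0.0638]
360 296 [ 0.4805 -0.083   0.1114]
235 275 [0.5294 0.2045 0.0515]
tray floor 3381 [0.49855516 0.40163485 0.00430711] [ 0.42288181  0.33231544 -0.00449876] [0.58540454 0.49133508 0.011868  ]
((0.4989341199398041, 0.24585998058319092), (0.49227842688560486, 0.16837503015995026), 89.1650390625)
```

```bash
cat > mv.py <<'E'
from h import *
from scipy.spatial.transform import Rotation as Rn
def need(pos,jaw,n=None):
    "remaining tool-frame shift (mm) at present axes, and twist (deg) to tool down with jaw direction jaw (xy)"
    s=robot.read_state(); R=Rn.from_quat(s['tcp_rot']); M=R.as_matrix()
    print('t',round(s['time'],2),'tcp',s['tool_pos'].round(4),'w',round(s['width'],3),'F',s['ft_force'].round(1),'q',s['joint_pos'].round(2))
    print('axes x,y,z in world:\n',M.T.round(3))
    print('shift mm',(M.T@(np.array(pos)-s['tool_pos'])*1000).round(1))
    for sg in(1,-1):
        z=sg*np.array([*jaw,0])/np.hypot(*jaw); y=np.array([0,0,-1.]); T=np.stack([np.cross(y,z),y,z],1)
        print('twist deg',np.rad2deg((R.inv()*Rn.from_matrix(T)).as_rotvec()).round(2))
E
python3 - <<'E'
from mv import *
z=load('top0');P=cloud(z)
m=(P[...,2]>.0645)&(P[...,2]<.0755)&(np.hypot(P[...,0]-.535,P[...,1]+.143)<.025)&(z['im'][...,0].astype(int)-z['im'][...,2]>40)
print('boss',m.sum(),P[m].mean(0))
b=P[m].mean(0)[:2]; need([.616,-.134,.25],np.array([.616,-.134])-b)
E
```

```text
boss 80 [ 0.53616795 -0.14042466  0.06711828]
t 0.1 tcp [0.2099 0.6935 0.2525] w 1.004 F [0.2 0.4 0.6] q [-1.35  0.6  -0.    1.6   0.    0.94 -0.08]
axes x,y,z in world:
 [[ 0.957 -0.29   0.   ]
 [-0.    -0.001 -1.   ]
 [ 0.29   0.957 -0.001]]
shift mm [ 628.4    3.5 -674.5]
twist deg [7.000e-02 6.857e+01 6.000e-02]
twist deg [ 6.0000e-02 -1.1143e+02 -7.0000e-02]
```

Request:
drive_tool:
  series:
    - {"translation": [32,0,-34],"twist": [0,0,0]}
    - {"translation": [32,0,-34],"twist": [0,0,0]}
    - {"translation": [32,0,-34],"twist": [0,0,0]}
    - {"translation": [32,0,-34],"twist": [0,0,0]}
    - {"translation": [32,0,-34],"twist": [0,0,0]}
    - {"translation": [32,0,-34],"twist": [0,0,0]}
    - {"translation": [32,0,-34],"twist": [0,0,0]}
    - {"translation": [32,0,-34],"twist": [0,0,0]}
    - {"translation": [32,0,-34],"twist": [0,0,0]}
    - {"translation": [32,0,-34],"twist": [0,0,0]}
    - {"translation": [32,0,-34],"twist": [0,0,0]}
    - {"translation": [32,0,-34],"twist": [0,0,0]}
  fingers: 1

```text
time: 1.6
tool_pos: [0.4598, 0.1907, 0.2532]
tcp_rot: [0.7, -0.103, 0.103, -0.699]
ft_force: [0.8, 0.2, -0.3]
width: 0.999
```

Request:
drive_tool:
  series:
    - {"translation": [32,0,-34],"twist": [0,0,0]}
    - {"translation": [32,0,-34],"twist": [0,0,0]}
    - {"translation": [32,0,-34],"twist": [0,0,0]}
    - {"translation": [32,0,-34],"twist": [0,0,0]}
    - {"translation": [32,0,-34],"twist": [0,0,0]}
    - {"translation": [0,0,0],"twist": [0,10,0]}
    - {"translation": [0,0,0],"twist": [0,10,0]}
    - {"translation": [0,0,0],"twist": [0,10,0]}
    - {"translation": [0,0,0],"twist": [0,10,0]}
    - {"translation": [0,0,0],"twist": [0,10,0]}
    - {"translation": [0,0,0],"twist": [0,10,0]}
    - {"translation": [0,0,0],"twist": [0,8,0]}

```text
time: 3.1
tool_pos: [0.5631, -0.0167, 0.2531]
tcp_rot: [0.521, -0.478, 0.478, -0.521]
ft_force: [-0.1, -0.1, -1.1]
width: 1.0
```

```bash
python3 - <<'E'
from m import *
from mv import *
snap('wrist','w1');snap('top','top1')
pulleys('w1'); print(); pulleys('top1')
need([.616,-.134,.25],[.0798,.0067])
E
```

```text
[221.  289.7] 1816 (array([ 0.4832, -0.0797]), 0.0223) z 0.1053 rgb [251.  65.  58.]
[369.2 353.4] 1714 (array([ 0.6179, -0.1302]), 0.0225) z 0.1052 rgb [218. 222. 229.]
[237.9 415.3] 857 (array([ 0.5024, -0.2132]), 0.0206) z 0.1053 rgb [246.  60.  53.]

[ 63.6 166.2] 1303 (array([0.7596, 0.5772]), 0.131) z 0.1075 rgb [45. 57. 88.]
[102.8 170. ] 241 (array([0.7694, 0.5268]), 0.0447) z 0.1083 rgb [78. 62. 34.]
[ 63.4 169.6] 356 (array([0.7599, 0.6061]), 0.0498) z 0.1074 rgb [118.5  33.   30. ]
[570.8 204.4] 618 (array([ 0.7204, -0.6062]), 0.1241) z 0.1078 rgb [78.5 62.  23. ]
[526.5 201.1] 43 (array([ 0.7042, -0.4713]), 0.0177) z 0.0989 rgb [137. 135. 138.]
[513.4 204.3] 23 (array([ 0.6971, -0.4387]), 0.0113) z 0.099 rgb [130. 130. 132.]
[382.5 236.4] 273 (array([ 0.6171, -0.1324]), 0.0226) z 0.1071 rgb [109. 111. 115.]
[422.  287.5] 316 (array([ 0.5016, -0.2209]), 0.0221) z 0.107 rgb [136.  41.  38.]
[535.5 291.9] 235 (array([ 0.4974, -0.4804]), 0.0266) z 0.1067 rgb [152. 152. 150.]
[367. 296.] 55 (array([ 0.482 , -0.0953]), 0.0165) z 0.1074 rgb [130.  39.  35.]
[635.1 347.6] 180 (array([ 0.3758, -0.6875]), 0.0279) z 0.1015 rgb [25. 85. 98.]
t 3.2 tcp [ 0.5631 -0.0166  0.253 ] w 1.0 F [-0.5  0.2  0.2] q [-0.36  0.43  0.4   1.99 -0.24  0.77  0.27]
axes x,y,z in world:
 [[ 0.089 -0.996  0.   ]
 [-0.001 -0.    -1.   ]
 [ 0.996  0.089 -0.001]]
shift mm [121.7   3.   42.3]
twist deg [0.04 0.3  0.02]
twist deg [ 3.000e-02 -1.797e+02 -6.000e-02]
```

View pics/w1.png

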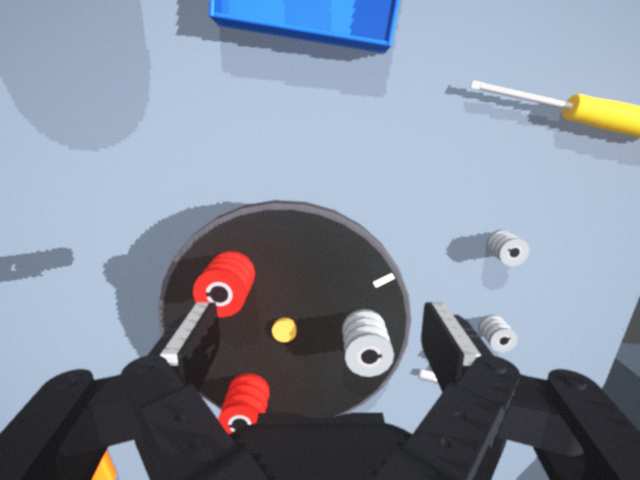

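The wrist view shows the bare pulley at (370,355), the boss at (284,330) and the reds at (218,293) and (240,422). It agrees with the top view to within 3 mm. Next I'll move above the pulley and re-measure.

Request:
drive_tool:
  series:
    - {"translation": [30,0,11],"twist": [0,0,0]}
    - {"translation": [30,0,11],"twist": [0,0,0]}
    - {"translation": [30,20,11],"twist": [0,0,0]}
    - {"translation": [30,23,10],"twist": [0,0,0]}
    - {"translation": [0,0,0],"twist": [0,0,0]}

```text
time: 3.82
tool_pos: [0.6163, -0.135, 0.2085]
tcp_rot: [0.523, -0.478, 0.477, -0.521]
ft_force: [-0.7, 2.0, 0.2]
width: 1.001
```

```bash
python3 - <<'E'
from m import *
from mv import *
snap('wrist','w2')
pulleys('w2',.1035,.1085)
z=load('w2');P=cloud(z);print(z['T'].round(3))
m=(P[...,2]>.0625)&(P[...,2]<.0695)&(np.hypot(P[...,0]-.535,P[...,1]+.140)<.025)&(z['im'][...,0].astype(int)-z['im'][...,2]>60)
print('boss',m.sum(),P[m].mean(0),cv2.minEnclosingCircle(P[m][:,:2].astype(np.float32)))
need([.617,-.132,.091],[.0798,.0067])
E
```

```text
[113.6 144.2] 4079 (array([ 0.4834, -0.0797]), 0.0226) z 0.1055 rgb [255.  79.  70.]
[322.3 240.5] 3149 (array([ 0.6178, -0.1306]), 0.0222) z 0.1053 rgb [242. 244. 247.]
[147.  332.1] 1274 (array([ 0.5007, -0.2154]), 0.0222) z 0.1054 rgb [255.  81.  73.]
[[ 0.996  0.087  0.024  0.61 ]
 [ 0.09  -0.949 -0.304 -0.057]
 [-0.004  0.305 -0.952  0.328]
 [ 0.     0.     0.     1.   ]]
boss 743 [ 0.53765418 -0.13699768  0.06521318] ((0.5374729037284851, -0.13749687373638153), 0.012334545142948627)
t 3.88 tcp [ 0.6164 -0.1334  0.2094] w 0.997 F [ 0.6 -0.1 -0. ] q [-0.12  0.56  0.37  1.88 -0.28  0.75  0.49]
axes x,y,z in world:
 [[ 0.091 -0.996 -0.   ]
 [-0.002  0.    -1.   ]
 [ 0.996  0.091 -0.002]]
shift mm [ -1.3 118.4   1. ]
twist deg [ 0.11  0.4  -0.01]
twist deg [-2.000e-02 -1.796e+02 -1.800e-01]
```

View pics/w2.png

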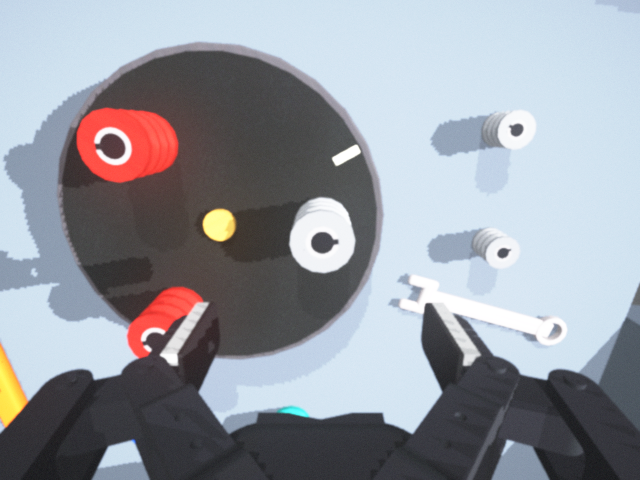

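Bare pulley at (0.6175,-0.131) and boss at (0.537,-0.1375), so the jaw line passes through the turntable axis. Descending now.

Request:
drive_tool:
  series:
    - {"translation": [-2,20,1],"twist": [0,0.3,0]}
    - {"translation": [0,20,0],"twist": [0,0,0]}
    - {"translation": [0,20,0],"twist": [0,0,0]}
    - {"translation": [0,20,0],"twist": [0,0,0]}
    - {"translation": [0,15,0],"twist": [0,0,0]}
    - {"translation": [0,12,0],"twist": [0,0,0]}
    - {"translation": [0,9,0],"twist": [0,0,0]}
    - {"translation": [0,0,0],"twist": [0,0,0]}
    - {"translation": [0,0,0],"twist": [0,0,0]}

```text
time: 5.0
tool_pos: [0.6179, -0.1305, 0.0947]
tcp_rot: [-0.521, 0.478, -0.479, 0.521]
ft_force: [-0.1, -0.7, -0.7]
width: 1.0
```

```bash
python3 - <<'E'
from m import *
from mv import *
snap('wrist','w3')
pulleys('w3',.1025,.1085)
need([.6175,-.131,.091],[.0803,.007])
E
```

```text
[317.4 347. ] 9852 (array([ 0.6174, -0.1306]), 0.0227) z 0.1053 rgb [205. 208. 216.]
[198.7 340.7] 506 (array([ 0.5731, -0.1338]), 0.0119) z 0.1055 rgb [74.5 69.  69. ]
[442.4 340.8] 500 (array([ 0.6641, -0.1261]), 0.012) z 0.1057 rgb [55.5 57.  66. ]
[168.4 333.8] 98 (array([ 0.5637, -0.1279]), 0.0025) z 0.1057 rgb [79. 74. 75.]
[472.6 334. ] 100 (array([ 0.6721, -0.1185]), 0.0024) z 0.1055 rgb [ 91.5  96.  108.5]
t 5.05 tcp [ 0.618  -0.1305  0.0948] w 1.001 F [ 0.1 -0.2 -0.2] q [-0.06  0.71  0.28  1.95 -0.36  0.53  0.55]
axes x,y,z in world:
 [[ 0.085 -0.996  0.   ]
 [ 0.001 -0.    -1.   ]
 [ 0.996  0.085  0.001]]
shift mm [ 0.4  3.8 -0.5]
twist deg [-0.04 -0.12  0.01]
twist deg [-2.0000e-02  1.7988e+02 -7.0000e-02]
```

View pics/w3.png

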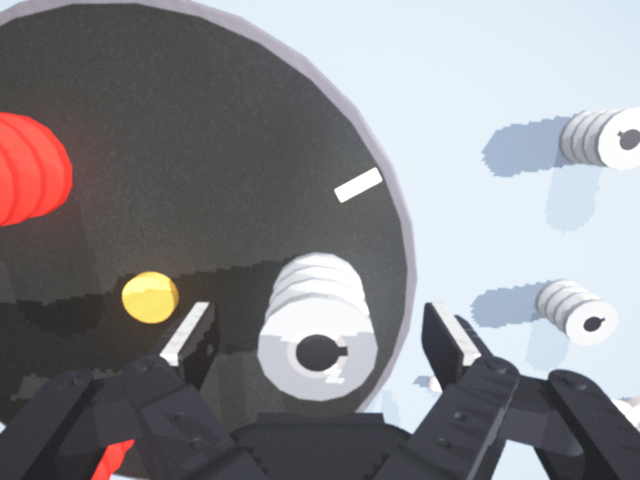

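The bare pulley at (318,345) sits between the fingers, whose midpoint is about column 320. Centred to about 1 mm. Now a small correction, then close.

Request:
drive_tool:
  series:
    - {"translation": [0,3,-1],"twist": [0,0,0]}
    - {"translation": [0,0,0],"twist": [0,0,0]}

```text
time: 5.3
tool_pos: [0.6166, -0.1305, 0.0913]
tcp_rot: [0.521, -0.478, 0.478, -0.521]
ft_force: [0.0, 0.2, -0.0]
width: 1.0
```

Request:
drive_tool:
  series:
    - {"translation": [0,0,0],"twist": [0,0,0]}
    - {"translation": [0,0,0],"twist": [0,0,0]}
    - {"translation": [0,0,0],"twist": [0,0,0]}
    - {"translation": [0,0,0],"twist": [0,0,0]}
    - {"translation": [0,0,0],"twist": [0,0,0]}
    - {"translation": [0,0,0],"twist": [0,0,0]}
    - {"translation": [0,0,0],"twist": [0,0,0]}
    - {"translation": [0,0,0],"twist": [0,0,0]}
  fingers: -1

```text
time: 6.3
tool_pos: [0.6169, -0.1305, 0.0916]
tcp_rot: [-0.521, 0.478, -0.478, 0.521]
ft_force: [-0.9, 0.5, 5.1]
width: 0.5
```

Request:
drive_tool:
  series:
    - {"translation": [0,-3,0],"twist": [0,0,0]}
    - {"translation": [0,-6,0],"twist": [0,0,0]}
    - {"translation": [0,-10,0],"twist": [0,0,0]}
    - {"translation": [0,-15,0],"twist": [0,0,0]}
    - {"translation": [0,-20,0],"twist": [0,0,0]}
    - {"translation": [0,-20,0],"twist": [0,0,0]}
    - {"translation": [0,-20,0],"twist": [0,0,0]}
    - {"translation": [0,-10,0],"twist": [0,0,0]}
    - {"translation": [0,0,0],"twist": [0,0,0]}
    - {"translation": [0,0,0],"twist": [0,0,0]}
    - {"translation": [0,0,0],"twist": [0,0,0]}

```text
time: 7.68
tool_pos: [0.6163, -0.1304, 0.1945]
tcp_rot: [0.521, -0.479, 0.478, -0.521]
ft_force: [-0.4, 0.5, -2.5]
width: 0.504
```

```bash
python3 - <<'E'
from m import *
from mv import *
snap('wrist','w4')
pulleys('w4',.1025,.1085)
z=load('w4');P=cloud(z)
m=(z['d']>0)&(np.hypot(P[...,0]-.617,P[...,1]+.13)<.015)&(P[...,2]>.17); print('held top z',np.percentile(P[m][:,2],[5,50,95]))
need([.5,.4,.1955],[-1,0]);need([.5,.4,.1955],[0,1])
E
```

```text
[100.5 154.6] 4616 (array([ 0.4838, -0.0803]), 0.0226) z 0.1054 rgb [255.  83.  73.]
[139.8 345.4] 1177 (array([ 0.5024, -0.2169]), 0.0225) z 0.1053 rgb [255.  83.  74.]
held top z [0.20765284 0.24732197 0.26156237]
t 7.72 tcp [ 0.6164 -0.1304  0.1946] w 0.499 F [ 0.7  0.6 -3.7] q [-0.12  0.58  0.36  1.89 -0.29  0.72  0.5 ]
axes x,y,z in world:
 [[ 0.085 -0.996 -0.   ]
 [-0.001  0.    -1.   ]
 [ 0.996  0.085 -0.001]]
shift mm [-538.4   -0.8  -71. ]
twist deg [-1.0000e-02 -1.7514e+02 -1.0000e-01]
twist deg [ 0.07  4.86 -0.01]
t 7.72 tcp [ 0.6164 -0.1304  0.1946] w 0.499 F [ 0.7  0.6 -3.7] q [-0.12  0.58  0.36  1.89 -0.29  0.72  0.5 ]
axes x,y,z in world:
 [[ 0.085 -0.996 -0.   ]
 [-0.001  0.    -1.   ]
 [ 0.996  0.085 -0.001]]
shift mm [-538.4   -0.8  -71. ]
twist deg [ 5.000e-02 -8.514e+01 -6.000e-02]
twist deg [6.000e-02 9.486e+01 5.000e-02]
```

View pics/w4.png

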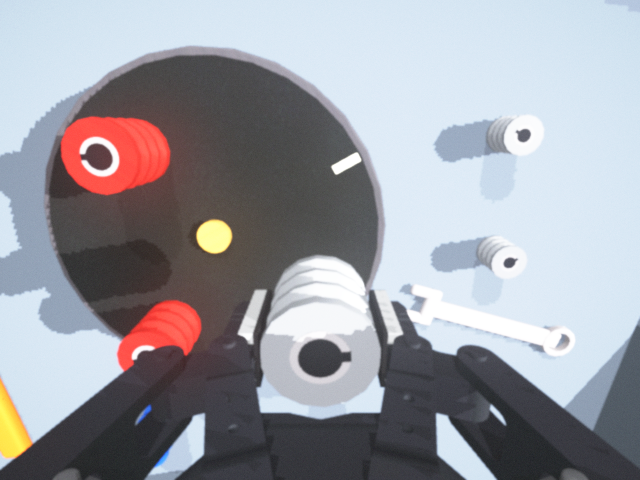

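The pulley is held upright between the pads at (322,355). The reds are unmoved to within 2 mm. Next is the tray geometry.

```bash
python3 - <<'E'
from mv import *
snap('top','top2')
for f in('top0','top2'):
    z=load(f);P=cloud(z);im=z['im'].astype(int)
    m=(P[...,2]>.022)&(P[...,2]<.036)&(z['d']>0)&(im[...,0]-im[...,2]>40); m[:240]=0;m[340:]=0;m[:,:110]=0;m[:,200:]=0
    print(m.sum(),cv2.minAreaRect(P[m][:,:2].astype(np.float32)))
    v,u=np.where(m);print(u.min(),u.max(),v.min(),v.max())
E
```

```text
604 ((0.49953752756118774, 0.3993172347545624), (0.1603284627199173, 0.15265105664730072), 2.272768020629883)
121 187 254 322
597 ((0.4996793866157532, 0.3998245298862457), (0.16052217781543732, 0.15301962196826935), 2.347978353500366)
121 187 254 322
```

Request:
drive_tool:
  series:
    - {"translation": [-15,0,-2],"twist": [0,0,0]}
    - {"translation": [-25,0,-3],"twist": [0,0,0]}
    - {"translation": [-30,0,-4],"twist": [0,0,0]}
    - {"translation": [-30,0,-4],"twist": [0,0,0]}
    - {"translation": [-30,0,-4],"twist": [0,0,0]}
    - {"translation": [-30,0,-4],"twist": [0,0,0]}
    - {"translation": [-30,0,-4],"twist": [0,0,0]}
    - {"translation": [-30,0,-4],"twist": [0,0,0]}
    - {"translation": [-30,0,-4],"twist": [0,0,0]}
    - {"translation": [-30,0,-4],"twist": [0,0,0]}
    - {"translation": [-30,0,-4],"twist": [0,0,0]}
    - {"translation": [-30,0,-4],"twist": [0,0,0]}

```text
time: 9.28
tool_pos: [0.542, 0.2064, 0.1952]
tcp_rot: [0.521, -0.478, 0.478, -0.521]
ft_force: [0.0, 0.1, -3.9]
width: 0.496
```

Request:
drive_tool:
  series:
    - {"translation": [-30,0,-4],"twist": [0,0,0]}
    - {"translation": [-30,0,-4],"twist": [0,0,0]}
    - {"translation": [-30,0,-4],"twist": [0,0,0]}
    - {"translation": [-30,0,-4],"twist": [0,0,0]}
    - {"translation": [-30,0,-4],"twist": [0,0,0]}
    - {"translation": [-25,0,-4],"twist": [0,0,0]}
    - {"translation": [-15,0,-3],"twist": [0,0,0]}
    - {"translation": [-8,0,-3],"twist": [0,0,0]}
    - {"translation": [0,0,0],"twist": [0,0,0]}
    - {"translation": [0,0,0],"twist": [0,0,0]}

```text
time: 10.52
tool_pos: [0.4968, 0.3981, 0.1954]
tcp_rot: [0.521, -0.478, 0.479, -0.52]
ft_force: [0.1, 0.2, -4.1]
width: 0.501
```

```bash
python3 - <<'E'
from mv import *
snap('wrist','w5')
need([.4995,.3995,.036],[1,.085])
z=load('w5');P=cloud(z);im=z['im'].astype(int)
m=(P[...,2]>.022)&(P[...,2]<.036)&(z['d']>0)&(im[...,0]-im[...,2]>60)&(np.abs(P[...,0]-.5)<.1)&(np.abs(P[...,1]-.4)<.1)
print(m.sum(),cv2.minAreaRect(P[m][:,:2].astype(np.float32)))
E
```

```text
t 10.57 tcp [0.4969 0.3981 0.1954] w 0.499 F [-0.5 -0.3 -4.4] q [-1.04  0.59  0.42  1.88 -0.35  0.74 -0.34]
axes x,y,z in world:
 [[ 0.083 -0.997  0.   ]
 [ 0.    -0.    -1.   ]
 [ 0.997  0.083  0.   ]]
shift mm [ -1.3 159.4   2.7]
twist deg [-0.01 -0.08  0.02]
twist deg [-4.0000e-02  1.7992e+02 -2.0000e-02]
3496 ((0.5006670951843262, 0.40285810828208923), (0.16030310094356537, 0.1500242054462433), 2.3468315601348877)
```

View pics/w5.png

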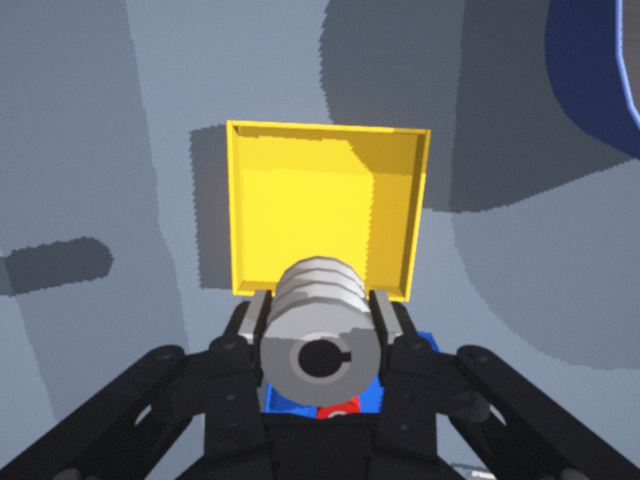

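The tray (corners about (230,122), (430,131), (235,295), (410,300)) lies under the pulley. I'm centred to about 4 mm, so I'll lower to about 5 mm above the floor, then go slowly.

Request:
drive_tool:
  series:
    - {"translation": [-3,15,3],"twist": [0,0,0]}
    - {"translation": [0,20,0],"twist": [0,0,0]}
    - {"translation": [0,20,0],"twist": [0,0,0]}
    - {"translation": [0,20,0],"twist": [0,0,0]}
    - {"translation": [0,20,0],"twist": [0,0,0]}
    - {"translation": [0,20,0],"twist": [0,0,0]}
    - {"translation": [0,15,0],"twist": [0,0,0]}
    - {"translation": [0,12,0],"twist": [0,0,0]}
    - {"translation": [0,8,0],"twist": [0,0,0]}
    - {"translation": [0,4,0],"twist": [0,0,0]}
    - {"translation": [0,0,0],"twist": [0,0,0]}
    - {"translation": [0,0,0],"twist": [0,0,0]}

```text
time: 12.08
tool_pos: [0.4993, 0.4026, 0.0418]
tcp_rot: [-0.521, 0.478, -0.478, 0.521]
ft_force: [0.4, 0.9, -3.3]
width: 0.504
```

Request:
drive_tool:
  series:
    - {"translation": [0,1,0],"twist": [0,0,0]}
    - {"translation": [0,1,0],"twist": [0,0,0]}
    - {"translation": [0,1,0],"twist": [0,0,0]}
    - {"translation": [0,0,0],"twist": [0,0,0]}

```text
time: 12.58
tool_pos: [0.499, 0.4024, 0.0382]
tcp_rot: [0.521, -0.478, 0.478, -0.521]
ft_force: [-0.3, 0.6, -2.6]
width: 0.499
```

Request:
drive_tool:
  series:
    - {"translation": [0,1,0],"twist": [0,0,0]}
    - {"translation": [0,0,0],"twist": [0,0,0]}
    - {"translation": [0,0,0],"twist": [0,0,0]}

```text
time: 12.95
tool_pos: [0.4991, 0.4025, 0.0373]
tcp_rot: [-0.521, 0.478, -0.478, 0.521]
ft_force: [-0.7, 0.4, -3.5]
width: 0.502
```

Request:
drive_tool:
  series:
    - {"translation": [0,1,0],"twist": [0,0,0]}
    - {"translation": [0,0,0],"twist": [0,0,0]}
    - {"translation": [0,0,0],"twist": [0,0,0]}

```text
time: 13.32
tool_pos: [0.4991, 0.4025, 0.0363]
tcp_rot: [-0.521, 0.478, -0.478, 0.521]
ft_force: [0.3, 0.4, -3.2]
width: 0.499
```

Request:
drive_tool:
  series:
    - {"translation": [0,0.6,0],"twist": [0,0,0]}
    - {"translation": [0,0,0],"twist": [0,0,0]}
    - {"translation": [0,0,0],"twist": [0,0,0]}

```text
time: 13.7
tool_pos: [0.4991, 0.4025, 0.0357]
tcp_rot: [-0.521, 0.478, -0.478, 0.521]
ft_force: [0.5, 0.4, -3.7]
width: 0.496
```

Request:
drive_tool:
  series:
    - {"translation": [0,0.6,0],"twist": [0,0,0]}
    - {"translation": [0,0,0],"twist": [0,0,0]}
    - {"translation": [0,0,0],"twist": [0,0,0]}

```text
time: 14.08
tool_pos: [0.4991, 0.4025, 0.0357]
tcp_rot: [-0.521, 0.478, -0.478, 0.521]
ft_force: [-2.1, -1.3, 6.1]
width: 0.501
```

Request:
drive_tool:
  series:
    - {"translation": [0,0.6,0],"twist": [0,0,0]}
    - {"translation": [0,0,0],"twist": [0,0,0]}
    - {"translation": [0,0,0],"twist": [0,0,0]}

```text
time: 14.45
tool_pos: [0.4991, 0.4025, 0.0356]
tcp_rot: [-0.521, 0.478, -0.478, 0.521]
ft_force: [-3.3, -1.9, 12.3]
width: 0.498
```

The force changed sign, so the pulley is on the floor. I'll ease the press off and open partly.

Request:
drive_tool:
  series:
    - {"translation": [0,-0.7,0],"twist": [0,0,0]}
    - {"translation": [0,0,0],"twist": [0,0,0]}

```text
time: 14.7
tool_pos: [0.4992, 0.4025, 0.0357]
tcp_rot: [-0.521, 0.478, -0.478, 0.521]
ft_force: [-1.6, -0.7, 8.6]
width: 0.5
```

Request:
drive_tool:
  series:
    - {"translation": [0,0,0],"twist": [0,0,0]}
    - {"translation": [0,0,0],"twist": [0,0,0]}
    - {"translation": [0,0,0],"twist": [0,0,0]}
    - {"translation": [0,0,0],"twist": [0,0,0]}
    - {"translation": [0,0,0],"twist": [0,0,0]}
    - {"translation": [0,0,0],"twist": [0,0,0]}
  fingers: 0.6

```text
time: 15.45
tool_pos: [0.4991, 0.4025, 0.0352]
tcp_rot: [-0.521, 0.478, -0.478, 0.521]
ft_force: [-0.7, -0.5, -0.4]
width: 0.799
```

Request:
drive_tool:
  series:
    - {"translation": [0,-5,0],"twist": [0,0,0]}
    - {"translation": [0,-10,0],"twist": [0,0,0]}
    - {"translation": [0,-20,0],"twist": [0,0,0]}
    - {"translation": [0,-25,0],"twist": [0,0,0]}
    - {"translation": [0,-30,0],"twist": [0,0,0]}
    - {"translation": [0,-30,0],"twist": [0,0,0]}
    - {"translation": [0,-20,0],"twist": [0,0,0]}
    - {"translation": [30,-10,0],"twist": [0,0,0]}
    - {"translation": [30,0,0],"twist": [0,0,0]}
    - {"translation": [30,0,0],"twist": [0,0,0]}
    - {"translation": [0,0,0],"twist": [0,0,0]}

```text
time: 16.82
tool_pos: [0.5072, 0.3088, 0.1864]
tcp_rot: [0.52, -0.479, 0.48, -0.52]
ft_force: [-0.5, 0.1, -0.5]
width: 0.804
```

```bash
python3 - <<'E'
from m import *
s=robot.read_state(); print(s['time'],s['tool_pos'],s['width'],s['ft_force'])
snap('wrist','w6');snap('top','top3');snap('scene','scene3')
pulleys('w6',.046,.054)
pulleys('top3')
E
```

```text
16.825 [0.50720648 0.30875608 0.18637693] 0.8035168949371011 [-0.49697726  0.12255891 -0.5058695 ]
[319.5 100.9] 3384 (array([0.4997, 0.4022]), 0.022) z 0.0493 rgb [207. 203. 203.]
[338.  342.4] 1853 (array([0.5303, 0.2119]), 0.0225) z 0.0492 rgb [236.  55.  65.]
[ 64. 166.] 1313 (array([0.7601, 0.5774]), 0.131) z 0.1071 rgb [51. 63. 97.]
[102.6 170. ] 255 (array([0.7691, 0.5265]), 0.0444) z 0.109 rgb [90. 73. 40.]
[ 63.5 169.6] 337 (array([0.7605, 0.6074]), 0.0497) z 0.1067 rgb [126.  39.  35.]
[571.1 204.3] 614 (array([ 0.7216, -0.6056]), 0.1229) z 0.1073 rgb [91. 72. 26.]
[524.9 201.7] 66 (array([ 0.7035, -0.4657]), 0.0269) z 0.0994 rgb [148.5 147.  150. ]
[506.2 204.8] 34 (array([ 0.6946, -0.4205]), 0.0151) z 0.0991 rgb [154.  152.  155.5]
[422.  287.5] 316 (array([ 0.5015, -0.2209]), 0.0221) z 0.1071 rgb [139.  43.  40.]
[535.4 291.9] 234 (array([ 0.4973, -0.4789]), 0.0269) z 0.1073 rgb [137. 138. 136.]
[359.7 295.5] 315 (array([ 0.4824, -0.0828]), 0.0219) z 0.1069 rgb [150.  46.  43.]
[635.  347.7] 175 (array([ 0.3747, -0.6877]), 0.0268) z 0.1013 rgb [25. 84. 97.]
```

View pics/w6.png

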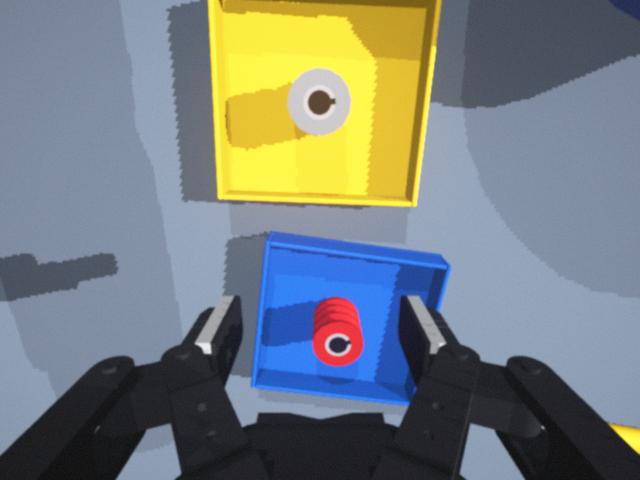

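View pics/scene3.png

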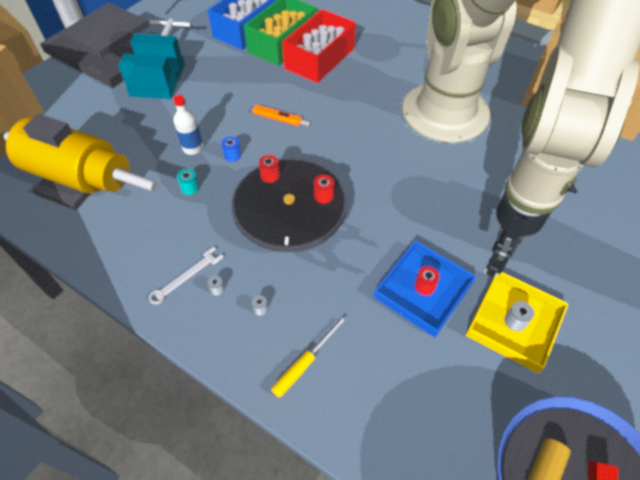

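The bare pulley stands upright in the yellow tray (wrist view (319,101), scene view (519,316)). Both reds are where they started and the gripper is clear.

```bash
python3 -c "
from bench import ticket
print(ticket.hand_in())"
```

```text
the job is handed in; nothing more can be done
None
```

The bare pulley is standing upright on the floor of the yellow tray, and I handed the job in at about 17 s; hand-in gives no verdict. I gripped it along a line through the turntable axis so the platter would not turn, and lifted it about 100 mm. I then lowered it in small steps until the force showed floor contact (peak about 12 N) and let go.

**Last checks, none failed:**
- **Bare pulley:** it is at (0.500, 0.402), within about 3 mm of the tray centre. Its top is at 49 mm, which is right for standing on the floor.
- **Red pulleys:** both were within 1 mm of where they started in the top camera.
- **Gripper:** it is open and clear of everything, with about zero force.

**Disagreement:** the wrist and top cameras differed by 2–6 mm, mostly in y. I used the wrist camera for the grasp.

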